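# Change the cooling water over from the small mould to the big one

### The arm

A 6-joint arm with a two-finger parallel gripper is mounted at the origin on the work surface. World frame = base frame: x ahead of the robot, y to its left, z up, the work surface at z = 0. Lengths are in mm, angles in rad, forces in N, time in s.
With the tool pointing down it reaches from about 350 to 775 mm from the base axis. Payload 7.3 kg.
Tool frame: the origin (TCP) lies at the very end of the fingers, on their centre line; the grasp point (between the pads) lies 19 mm behind it; z points along the fingers, y is the line along which they close (so a half turn about z gives the same grasp; the last joint's range is limited). The gripper opens to 92 mm and grips with 3 to 60 N. Pads are 19 mm wide; open, the fingers measure 130 mm over their backs; the gripper's body (75 mm by 190 mm) begins 47 mm behind the grasp point.
Start: joints at [-0.146, 0.342, 1.524, -0, 1.275, -0.146], TCP at [525.019, 0.019, 226.741] pointing down, gripper open.
Joint ranges: [-2.53, 2.53], [-0.77, 2.02], [0.04, 2.7], [-1, 4.14], [0.28, 2.66], [-3.11, 3.11]. Speed limits (rad/s): [2.57, 2.57, 3.14, 3.14, 3.14, 3.14].

### API

Orientations are given as [roll, pitch, yaw] about the fixed x, y, z axes, in that order (R = Rz(yaw) Ry(pitch) Rx(roll)).
In Python, from plant import * gives the robot as it stands.
- The arm moves only by the tool arm_command, never from a script. Its arguments are lists of equal length, an entry for each row: "gripper": the finger opening in mm, from 0 to 91.8; "dp": the shift along the tool's x, y, z in units of 25 mm (1.0 is 25 mm), a list of three; "twist": the turn about the tool's z in units of 5 degrees (1.0 is 5 degrees). A call has exactly 5 rows; each row shifts and turns the commanded pose from where the row before left it, along the tool's axes as they then stand; what a row does not reach is not made up. A row lasts 1/8 s, in which the tool goes at most 62.5 mm and 10.7 degrees, less where a joint would pass 70% of its speed; a pose out of reach is approached as far as the arm can. A call is refused whole if a number of a shift passes 1 or a number of a turn 1, either way. A call with a gripper value outside its range is refused whole. The fingers move at their own pace and stop on an object; the grip force is fixed at half the most. Time passes only in rows, so rows that do not move let the fingers close, or fill a call up. It gives the time, the measured TCP pose, the force, the opening and the grip force at its end, in the units of the state.
- get_obs(): the state, without advancing time (a new reading comes with each control period).
- capture(name): name is "scene" or "side" or "wrist"; returns the picture (384x512x3 uint8, red, green, blue); there is no depth.
- get_calibration(name): a dict with "mtx" (3x3 intrinsics, pixels), "position" and "attitude" of the camera in the world; the wrist camera has in their place "mount" (4x4, takes a point from camera to tool coordinates, whose origin is the TCP and whose axes are the flange's). Camera axes: x right, y down, z forward; pixel columns grow to the right and rows downward; lengths in mm; the calibration is good to about 2 mm. A picture is of the moment at which its call begins: read the wrist's pose just before it. get_calibration takes no time and is no camera call.
- close_job(): hands the job in; it is judged then, once.
The state is a dict: "time": time; "joint_positions": joint angles; "dq": joint speeds; "tau": joint torques, N m; "tool_pos": TCP position; "tcp_rot": TCP orientation; "contact_force": force on the tool from outside, world axes, zero at the start; "moment": the same for the moment, N m; "grip_width": finger opening in mm; "finger_force": force on a finger pad.
Only numpy, scipy, OpenCV 4.12 (cv2) and the standard library are available. Lean on these libraries where they do the work, as an engineer would, in place of code of your own. Each camera call takes 0.05 s, during which the arm holds its last target. There are 200 camera calls.

### The job

The small mould is finished and the big one is next: push the valve lever on the small mould's water branch round until it is fully shut (lever square across the pipe, against its stop), and push the lever on the big mould's branch round until it is fully open (lever in line with the pipe, against its stop), in either order. Push the levers with a fingertip, without gripping them or forcing them at the stop. Leave the oil cooler's lever as it is set and do not disturb the loose things on the bench.

Things in the scene. Friction and masses are not known exactly. Their poses are not given: they have to be found in the camera images.
- header: square aluminium water header bar, 45 x 500 x 45 mm, top 107 mm up, lying crosswise on two feet, fixed to the bench. Origin on the bench 85 mm beyond the bar's centre line, below the line of valve pivots; x = flow in the branches (away from the robot), y along the bar, z up. Three branch pipes leave it along +x at y = -150, 0, +150 mm (their order changes), pipe axis 85 mm up.
- big_branch: branch pipe with ball valve and the big mould: steel plates stacked to 150 x 130 mm and 154 mm tall, its front 105 mm beyond the pivot. Fixed. Origin on the bench below the valve's pivot, axes as the header's.
- big_lever (a joint): angle of the lever of the big mould's valve. 0 = shut: square across the pipe, pointing along +y (robot's left); pi/2 = open: in line with the pipe, pointing back to the robot over the header. Grows anticlockwise seen from above. Firm stops at 0 and pi/2. Needs about 6 N pushed square at the middle of its sleeve; stays where it is left.
- big_axis (a point): point on the upright pivot axis of the big mould's valve, at the mid-height of the lever's sleeve, 143 mm above the bench; axes as the header's.
- big_grip (a point): mid-sleeve of the big mould's lever, on its centre line, 75 mm from the pivot, 143 mm above the bench; y points along the lever to its free end. The black sleeve is 20 mm wide, 14 mm tall (136 to 150 mm up) and runs 34 to 105 mm from the pivot. In the lever's sweep nothing below the sleeve is higher than 110 mm.
- small_branch: the same, with the small mould: aluminium plates between steel ones, 78 x 78 mm and 111 mm tall, its front 130 mm beyond the pivot.
- small_lever (a joint): the same lever on the small mould's valve; angles, stops and stiffness as for big_lever.
- small_axis (a point): as big_axis, for the small mould's valve.
- small_grip (a point): as big_grip, for the small mould's lever.
- cooler_branch: the same, with the oil cooler: grey cylinder 68 mm across lying along the pipe, flanges 86 mm across, 204 mm long from 108 mm beyond the pivot, two capped ports on top up to 143 mm above the bench.
- cooler_lever (a joint): the same lever on the oil cooler's valve; set partly open, to be left as it is.
- cooler_axis (a point): as big_axis, for the oil cooler's valve.
- cooler_grip (a point): as big_grip, for the oil cooler's lever.
- coupling_a: loose brass coupling, 28 mm across, 45 mm tall, standing between two branches just beyond the header; origin at the centre of its underside.
- coupling_b: loose brass coupling, 24 mm across, 38 mm tall, standing between two branches just beyond the header; origin at the centre of its underside.
- spray_can: aluminium spray can, 52 mm across, 155 mm tall, standing on the right of the bench, nearer the robot than the header; origin at the centre of its underside.
- mug: white mug, 80 mm across, 92 mm tall, on the left of the bench; origin at the centre of its underside.
- spanner: open spanner, 170 mm long, lying flat in front of the header on the right; origin on the bench at mid-length.
- driver: screwdriver, 190 mm long, lying flat in front of the header on the left; origin on the bench at mid-length.
- parts_tray: grey tray of moulded test bars, 100 x 160 x 35 mm, between the robot and the header; origin at the centre of its underside.

How it is judged (in metres and radians):
At the end, for the whole second after the job is handed in: small mould's lever within 0.1 rad (6 degrees) of its shut stop, big mould's lever within 0.1 rad of its open stop, both at rest; the oil cooler's lever not moved (6 mm at its sleeve) and every loose thing within 15 mm of where it stood (value of joint small_lever below 0.1 rad and value of joint big_lever above 1.47 rad and distance of cooler_grip from where it was at the start of the episode below 0.006 m and distance of each of coupling_a, coupling_b, spanner, driver, spray_can, mug, parts_tray from where it was at the start of the episode below 0.015 m and velocity of joint small_lever between -0.05 and 0.05 rad/s and velocity of joint big_lever between -0.05 and 0.05 rad/s); the robot touches nothing.
It fails at once if a loose thing on the bench is shifted more than 15 mm, lifted or tipped over ((distance of coupling_a from where it was at the start of the episode above 0.015 m or angle between coupling_a's own z axis and vertical above 0.25 rad) or (distance of coupling_b from where it was at the start of the episode above 0.015 m or angle between coupling_b's own z axis and vertical above 0.25 rad) or distance of spanner from where it was at the start of the episode above 0.015 m or distance of driver from where it was at the start of the episode above 0.015 m or (distance of spray_can from where it was at the start of the episode above 0.015 m or angle between spray_can's own z axis and vertical above 0.25 rad) or (distance of mug from where it was at the start of the episode above 0.015 m or angle between mug's own z axis and vertical above 0.25 rad) or (distance of parts_tray from where it was at the start of the episode above 0.015 m or angle between parts_tray's own z axis and vertical above 0.25 rad)).
It fails at once if the oil cooler's lever is moved (the middle of its sleeve by more than 6 mm, about 5 degrees) (distance of cooler_grip from where it was at the start of the episode above 0.006 m).
It fails at once if a lever is gripped or forced (the fingers press on it with more than 45 N in all) (contact force between the fingers and big_lever above 45 N or contact force between the fingers and small_lever above 45 N).
It also fails if it takes over 45 s, if anything falls off the work surface, if the arm or the gripper's body presses on something with over 40 N, if the wrist force passes 120 N, or if a joint passes its speed limit or range.

## Working session

There is one attempt and no reset: what is moved stays moved. The work goes in short steps, Python scripts to look and compute and a tool call to move; the robot and the scene stay as the last step left them, time stands still between calls to the robot, and variables do not carry over. Pictures are saved under pics/ and viewed, at most 10 in all, crops included, and the job is handed in when it is done.

Besides the shell and the picture viewer there is one more tool, called after ">>>" as name(argument=value, ...), one argument or row to a line, values as JSON. arm_command: Moves the arm, as the interface text tells. Its arguments: {"type":"object","properties":{"gripper":{"type":"array"},"dp":{"type":"array"},"twist":{"type":"array"}},"required":["gripper","dp","twist"]}

```bash
mkdir -p pics; ls; python3 - <<'E'
from plant import *
import cv2
o=get_obs(); print(o['time'],o['tool_pos'],o['tcp_rot'])
for n in ("scene","side","wrist"):
    cv2.imwrite(f"pics/{n}0.png",capture(n)[:,:,::-1]); print(n,get_calibration(n))
E
```

```text
pics
0.0 [5.24582954e+02 9.02061458e-02 2.26044500e+02] [-3.14006426e+00 -2.38325997e-04  1.57080099e+00]
scene {'mtx': array([[353.92280948,   0.        , 252.76803258],
       [  0.        , 353.92280948, 192.72321487],
       [  0.        ,   0.        ,   1.        ]]), 'position': array([1092.2347974 ,  271.92823726,  929.33877779]), 'attitude': array([-2.45368307,  0.01363403,  1.91698929])}
side {'mtx': array([[370.47936702,   0.        , 256.23882292],
       [  0.        , 370.47936702, 196.42308103],
       [  0.        ,   0.        ,   1.        ]]), 'position': array([ -79.77915896, -517.44585175, 1002.95783816]), 'attitude': array([-2.41534717,  0.00952715, -0.79883284])}
wrist {'mtx': array([[314.65556493,   0.        , 256.93632233],
       [  0.        , 314.65556493, 192.21581029],
       [  0.        ,   0.        ,   1.        ]]), 'mount': array([[-1.70237020e-04, -9.68395896e-01, -2.49418041e-01,
         6.58431855e+01],
       [ 9.99999782e-01, -5.70351656e-06, -6.60392171e-04,
         4.30642084e-01],
       [ 6.38098508e-04, -2.49418099e-01,  9.68395686e-01,
        -1.58650654e+02],
       [ 0.00000000e+00,  0.00000000e+00,  0.00000000e+00,
         1.00000000e+00]])}
```

View pics/scene0.png

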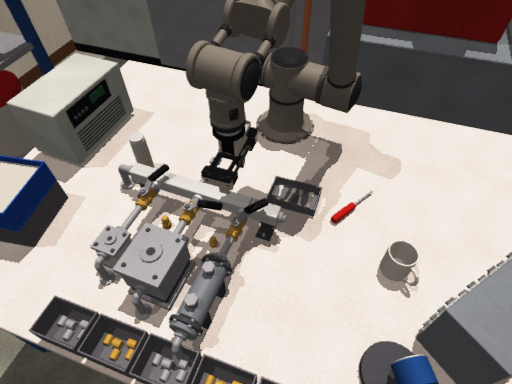

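View pics/side0.png

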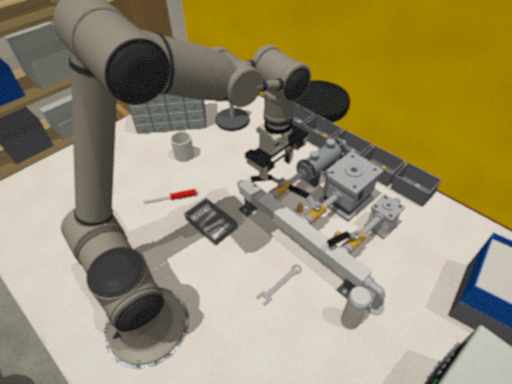

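View pics/wrist0.png

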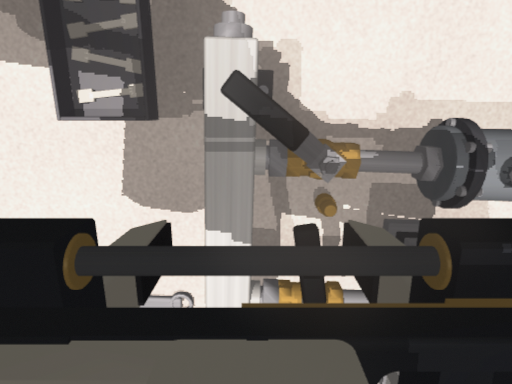

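The scene view shows the small mould at the far left (valve near 148,195), the big one in the middle (190,213) and the cooler on the right (237,228). So in y the order is small at -150, big at 0 and cooler at +150.

```bash
cat > h.py <<'E'
from plant import *
import cv2, numpy as np
from scipy.spatial.transform import Rotation as R
def cam(n,o=None):
    c=get_calibration(n)
    if n!="wrist": return c['mtx'],R.from_euler('xyz',c['attitude']).as_matrix(),np.array(c['position'])
    T=R.from_euler('xyz',o['tcp_rot']).as_matrix(); m=c['mount']
    return c['mtx'],T@m[:3,:3],T@m[:3,3]+o['tool_pos']
def ray(C,uv,z):
    K,A,p=C; d=np.c_[np.atleast_2d(uv),np.ones(len(np.atleast_2d(uv)))]@np.linalg.inv(K).T@A.T
    return (p+d*((z-p[2])/d[:,2])[:,None])[:,:2]
def proj(C,X):
    K,A,p=C; q=(np.atleast_2d(X)-p)@A@K.T; return q[:,:2]/q[:,2:]
E
python3 - <<'E'
from h import *
rois={"scene":{"small":(135,155,185,195),"big":(185,190,225,222),"cool":(230,190,275,230)},
"side":{"small":(325,225,358,255),"big":(285,178,312,200),"cool":(248,170,280,187)}}
for n in rois:
    im=cv2.imread(f"pics/{n}0.png"); C=cam(n); v=[]
    for k,(a,b,c,d) in rois[n].items():
        m=(im[b:d,a:c].max(2)<45).astype(np.uint8)
        nn,l,s,ce=cv2.connectedComponentsWithStats(m); i=1+np.argmax(s[1:,4])
        pts=np.argwhere(l==i)[:,::-1]+[a,b]; 
        w=ray(C,pts,145); mu=w.mean(0); e,V=np.linalg.eigh(np.cov((w-mu).T)); t=(w-mu)@V[:,1]
        r=cv2.minAreaRect(w.astype(np.float32))
        print(n,k,len(pts),mu.round(),'dir',V[:,1].round(2),'ang from +y',np.degrees(np.arctan2(-V[0,1],V[1,1])).round(1),np.ptp(t).round(),r[1])
        v.append(cv2.resize(im[b-20:d+20,a-20:c+20],(260,260),interpolation=0))
    cv2.imwrite(f"pics/z_{n}.png",np.hstack(v))
cv2.imwrite("pics/z.png",np.vstack([cv2.imread(f"pics/z_{n}.png") for n in rois]))
E
```

```text
scene small 130 [ 509. -253.] dir [-0.96  0.29] ang from +y 73.2 70.0 (23.436025619506836, 69.6473617553711)
scene big 171 [569. -56.] dir [-0.15  0.99] ang from +y 8.4 70.0 (25.163326263427734, 70.21976470947266)
scene cool 233 [522.  74.] dir [-0.81  0.59] ang from +y 53.8 108.0 (40.60211181640625, 109.0367431640625)
side small 99 [ 505. -256.] dir [-0.96  0.27] ang from +y 74.5 67.0 (15.923455238342285, 67.1700210571289)
side big 81 [568. -59.] dir [-0.18  0.98] ang from +y 10.2 62.0 (17.746835708618164, 61.88285827636719)
side cool 25 [516.  76.] dir [-0.66  0.75] ang from +y 41.4 29.0 (13.403999328613281, 28.6614990234375)
```

View pics/z.png

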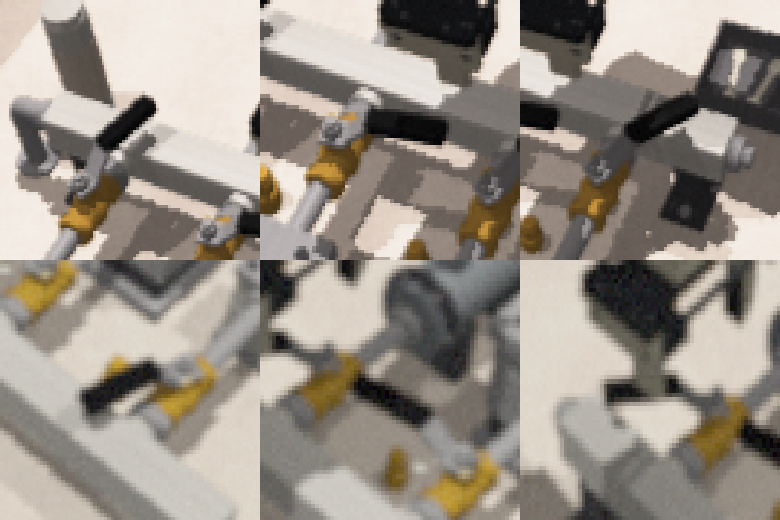

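The black sleeves read cleanly in both views: small about 74° from +y, big about 9°, cooler about 54°. Next I'll check the header yaw, the pivots and the can's clearance.

```bash
python3 - <<'E'
from h import *
o=get_obs(); W=cam("wrist",o); S=cam("scene"); D=cam("side")
print('hdr edges',ray(W,[[205,40],[205,200],[257,40],[253,200]],107).round(1))
print('cool pivot wrist',ray(W,[[330,162]],148).round(1),'cool sleeve end',ray(W,[[233,82]],145).round())
# pivots from crops (crop px->image)
def cr(n,k,u,v):
    r={"scene":{"small":(135,155,185,195),"big":(185,190,225,222),"cool":(230,190,275,230)},"side":{"small":(325,225,358,255),"big":(285,178,312,200)}}[n][k]
    return [r[0]-20+u*(r[2]-r[0]+40)/260, r[1]-20+v*(r[3]-r[1]+40)/260]
for n,k,u,v in [("scene","small",82,182),("scene","big",340-260,130),("scene","cool",600-520,172),("side","small",183,370-260),("side","big",462-260,462-260)]:
    print(n,k,ray(cam(n),[cr(n,k,u,v)],145).round())
print('can top scene',ray(S,[[137,138]],155).round(),'side',ray(D,[[359,294]],155).round())
print(o['time'])
E
```

```text
hdr edges [[482.7 121.8]
 [477.2 -13. ]
 [524.9 121.8]
 [521.2 -13. ]]
cool pivot wrist [[580.3  28.6]] cool sleeve end [[508.  86.]]
scene small [[ 588. -258.]]
scene big [[ 593. -107.]]
scene cool [[603.  37.]]
side small [[ 553. -285.]]
side big [[ 559. -140.]]
can top scene [[ 404. -390.]] side [[ 399. -395.]]
0.15
```

>>> arm_command(
  gripper=[0,0,0,0,0],
  dp=[
    [-1,-0.2,0],
    [-1,-0.2,0],
    [-1,-0.2,0],
    [-1,-0.2,0],
    [-1,-0.2,0],
  ],
  twist=[0,0,0,0,0],
)

```text
time: 0.78
tool_pos: [499.6, -125.7, 226.5]
tcp_rot: [-3.141, -0.0, 1.571]
contact_force: [-0.5, -0.3, 0.1]
grip_width: 46.2
finger_force: 0.0
```

>>> arm_command(
  gripper=[0,0,0,0,0],
  dp=[
    [-1,-0.1,0],
    [-1,-0.1,0],
    [-1,-0.1,0],
    [-1,0,0],
    [-1,0,0],
  ],
  twist=[0,0,0,0,0],
)

```text
time: 1.4
tool_pos: [492.3, -250.7, 226.4]
tcp_rot: [-3.141, -0.0, 1.571]
contact_force: [0.2, -0.2, -0.1]
grip_width: 0.9
finger_force: 0.0
```

>>> arm_command(
  gripper=[0,0,0,0,0],
  dp=[
    [-1,0,0],
    [-0.5,0,0],
    [0,0,0],
    [0,0,0],
    [0,0,0],
  ],
  twist=[0,1,1,1,0.2],
)

```text
time: 2.02
tool_pos: [492.5, -287.8, 226.5]
tcp_rot: [-3.141, -0.0, 1.291]
contact_force: [-0.4, -1.0, -0.1]
grip_width: 0.4
finger_force: 0.0
```

```bash
python3 - <<'E'
from h import *
o=get_obs(); print(o['time'],o['tool_pos'],np.degrees(o['tcp_rot']),o['contact_force'],o['grip_width'])
im=capture("wrist"); cv2.imwrite("pics/w1.png",im[:,:,::-1])
W=cam("wrist",o); print(proj(W,[[574,-274,145],[502,-253,150]]))
E
```

```text
2.025 [ 492.46671156 -287.80225356  226.51396367] [-1.79983767e+02 -1.08659890e-02  7.39842161e+01] [-0.37061526 -1.02089419 -0.07369447] 0.38279556007353693
[[354.03658781 152.03673858]
 [255.71612574 152.46140052]]
```

View pics/w1.png

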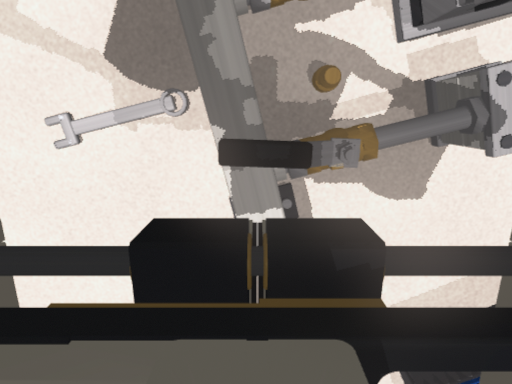

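The wrist view agrees with the prediction: sleeve mid at about (265,153), level in the picture, with the fingertip clear of it. Now lowering beside the lever.

>>> arm_command(
  gripper=[0,0,0,0,0],
  dp=[
    [0,0,1],
    [0,0,1],
    [0,0,1],
    [0,0,1],
    [0,0,0.2],
  ],
  twist=[0,0,0,0,0],
)

```text
time: 2.7
tool_pos: [491.7, -286.9, 120.2]
tcp_rot: [-3.139, -0.001, 1.293]
contact_force: [0.2, -0.7, 0.5]
grip_width: 0.6
finger_force: 0.0
```

>>> arm_command(
  gripper=[0,0,0,0,0],
  dp=[
    [0.2,0,0],
    [0.2,0,0],
    [0.1,0,0],
    [0.1,0,0],
    [0.1,0,0],
  ],
  twist=[0,0,0,0,0],
)

```text
time: 3.32
tool_pos: [497.1, -272.4, 122.5]
tcp_rot: [3.14, 0.003, 1.292]
contact_force: [-4.1, -7.0, 1.7]
grip_width: 0.4
finger_force: 4.1
```

>>> arm_command(
  gripper=[0,0,0,0,0],
  dp=[
    [0.13,-0.03,0],
    [0.13,-0.03,0],
    [0.13,-0.03,0],
    [0.13,-0.03,0],
    [0.13,-0.03,0],
  ],
  twist=[0.5,0.5,0.5,0.5,0.5],
)

```text
time: 3.95
tool_pos: [499.6, -256.2, 122.5]
tcp_rot: [3.139, 0.003, 1.071]
contact_force: [-2.7, -8.1, 0.0]
grip_width: 0.7
finger_force: 3.8
```

>>> arm_command(
  gripper=[0,0,0,0,0],
  dp=[
    [0.26,-0.06,0],
    [0.26,-0.06,0],
    [0.26,-0.06,0],
    [0.26,-0.06,0],
    [0.26,-0.06,0],
  ],
  twist=[1,1,1,1,1],
)

```text
time: 4.58
tool_pos: [513.9, -226.4, 122.4]
tcp_rot: [3.138, 0.002, 0.634]
contact_force: [-3.7, -8.5, 0.5]
grip_width: 0.4
finger_force: 3.6
```

```bash
python3 - <<'E'
from h import *
o=get_obs(); print(o['time'],o['tool_pos'],np.degrees(o['tcp_rot']),o['contact_force'])
R_=R.from_euler('xyz',o['tcp_rot']).as_matrix()
print('force tool',R_.T@o['contact_force'],'pivot in tool',R_.T@(np.array([574,-274,143])-o['tool_pos']))
cv2.imwrite("pics/s2.png",cv2.resize(capture("scene")[130:230,100:230,::-1],(780,600)))
E
```

```text
4.575 [ 513.91866451 -226.43040873  122.4350549 ] [1.79790119e+02 1.02334769e-01 3.63036097e+01] [-3.73332545 -8.47547234  0.45827688]
force tool [-8.02748068  4.62153451 -0.42701359] pivot in tool [ 20.21800342  73.98286567 -20.33021838]
```

View pics/s2.png

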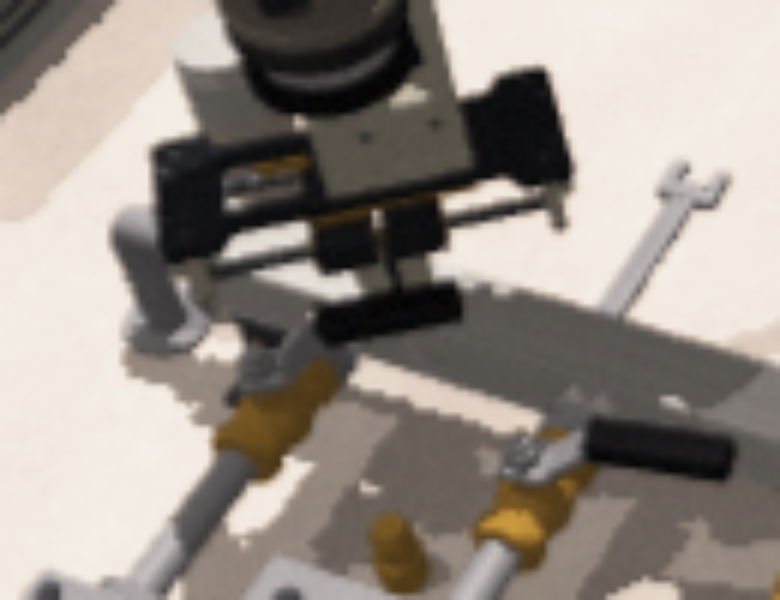

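The lever is following the fingertip with a flat, steady contact of about 9 N; it has about 38° to go.

>>> arm_command(
  gripper=[0,0,0,0,0],
  dp=[
    [0.26,-0.06,0],
    [0.26,-0.06,0],
    [0.26,-0.06,0],
    [0.26,-0.06,0],
    [0.26,-0.06,0],
  ],
  twist=[1,1,1,1,1],
)

```text
time: 5.25
tool_pos: [538.4, -204.6, 122.0]
tcp_rot: [3.14, 0.002, 0.197]
contact_force: [-5.4, -5.9, 1.0]
grip_width: 0.4
finger_force: 3.4
```

>>> arm_command(
  gripper=[0,0,0,0,0],
  dp=[
    [0.13,-0.03,0],
    [0.13,-0.03,0],
    [0.1,-0.02,0],
    [0.06,-0.01,0],
    [0,0,0],
  ],
  twist=[0.5,0.5,0.4,0.2,0],
)

```text
time: 5.88
tool_pos: [548.5, -200.1, 121.9]
tcp_rot: [3.141, 0.002, 0.061]
contact_force: [-4.7, -2.8, 1.4]
grip_width: 0.7
finger_force: 2.3
```

>>> arm_command(
  gripper=[0,0,0,0,0],
  dp=[
    [0.06,-0.01,0],
    [0.06,-0.01,0],
    [0.06,-0.01,0],
    [0.06,-0.01,0],
    [0,0,0],
  ],
  twist=[0.24,0.24,0.24,0.24,0],
)

```text
time: 6.5
tool_pos: [554.7, -198.3, 121.9]
tcp_rot: [-3.142, 0.001, -0.022]
contact_force: [-5.8, -0.1, 3.2]
grip_width: 0.2
finger_force: 2.7
```

>>> arm_command(
  gripper=[0,0,0,0,0],
  dp=[
    [0.05,0,0],
    [0,0,0],
    [0.03,0,0],
    [0,0,0],
    [0,0,0],
  ],
  twist=[0.1,0,0,0,0],
)

```text
time: 7.12
tool_pos: [555.8, -198.1, 121.9]
tcp_rot: [-3.141, 0.003, -0.031]
contact_force: [-9.2, 1.0, 5.4]
grip_width: 0.5
finger_force: 4.5
```

>>> arm_command(
  gripper=[0,0,0,0,0],
  dp=[
    [0.04,0,0],
    [0,0,0],
    [0.02,0,0],
    [0,0,0],
    [0,0,0],
  ],
  twist=[0,0,0,0,0],
)

```text
time: 7.75
tool_pos: [555.9, -198.0, 121.9]
tcp_rot: [-3.141, 0.007, -0.031]
contact_force: [-14.5, 1.3, 8.4]
grip_width: 0.5
finger_force: 7.4
```

Stop reached: 1.5 mm commanded moved it 0.1 mm and the force rose to about 17 N. Backing off, lifting, and going over to the big lever.

>>> arm_command(
  gripper=[0,0,0,0,0],
  dp=[
    [-0.4,0,0],
    [-0.6,0,0],
    [0,0,-1],
    [0,0,-1],
    [0,0,-1],
  ],
  twist=[0,0,0,0,0],
)

```text
time: 8.38
tool_pos: [534.3, -197.5, 197.6]
tcp_rot: [3.141, -0.002, -0.031]
contact_force: [0.1, 0.2, -0.6]
grip_width: 0.4
finger_force: 0.0
```

>>> arm_command(
  gripper=[0,0,0,0,0],
  dp=[
    [0.6,1,0],
    [0.6,1,0],
    [0.6,1,0],
    [0.6,1,0],
    [0.6,1,0],
  ],
  twist=[0,0,0,0,0],
)

```text
time: 9.0
tool_pos: [605.9, -325.6, 196.8]
tcp_rot: [3.141, -0.002, -0.031]
contact_force: [-0.2, 0.3, 0.2]
grip_width: 0.0
finger_force: 0.0
```

>>> arm_command(
  gripper=[0,0,0,0,0],
  dp=[
    [0,1,0],
    [0,0.1,0],
    [0,0,0],
    [0,0,0],
    [0,0,0],
  ],
  twist=[-1,-1,-0.2,0,0],
)

```text
time: 9.62
tool_pos: [604.6, -351.9, 197.0]
tcp_rot: [3.141, -0.0, 0.16]
contact_force: [-0.2, -0.9, -0.0]
grip_width: 0.3
finger_force: 0.0
```

```bash
python3 - <<'E'
from h import *
o=get_obs(); print(o['time'],o['tool_pos'],np.degrees(o['tcp_rot']),o['contact_force'])
im=capture("wrist"); cv2.imwrite("pics/w3.png",im[:,:,::-1])
cv2.imwrite("pics/s3.png",cv2.resize(capture("scene")[130:245,110:260,::-1],(780,598)))
W=cam("wrist",o); print(proj(W,[[579,-125,145],[566.6,-51,150]]))
E
```

```text
9.625 [ 604.55524513 -351.93737097  196.9844758 ] [ 1.79986710e+02 -2.76319322e-02  9.17974163e+00] [-0.16934513 -0.90862526 -0.04792591]
[[ -74.37551046  194.68786947]
 [-193.04020029  197.27861346]]
```

View pics/s3.png

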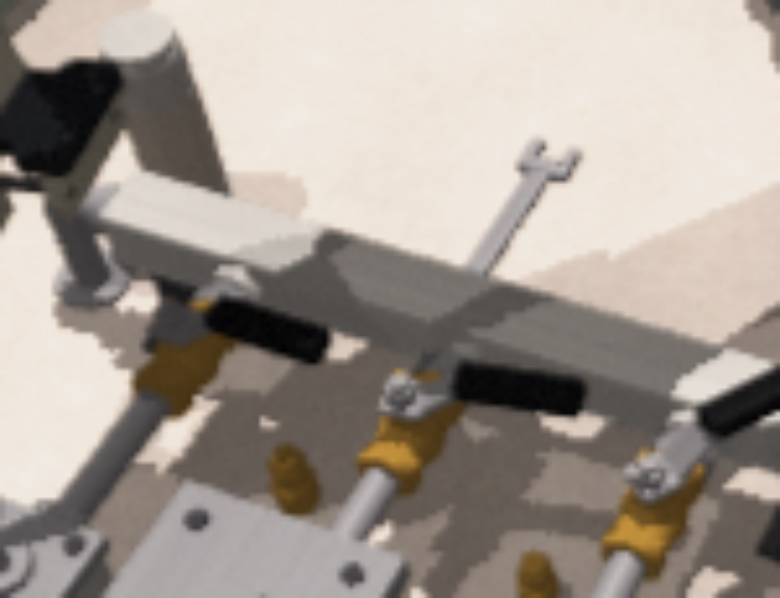

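View pics/w3.png

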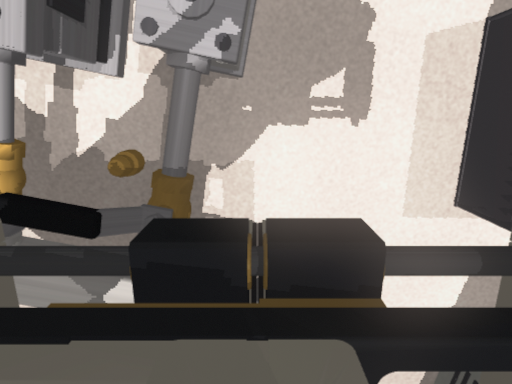

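The small lever now lies square across its pipe, and nothing else has moved. I used the wrong sign along tool y: the arm went right instead of left, though it stayed high and clear. Correcting that.

>>> arm_command(
  gripper=[0,0,0,0,0],
  dp=[
    [0.15,-1,0],
    [0.15,-1,0],
    [0.15,-1,0],
    [0.15,-1,0],
    [0.15,-1,0],
  ],
  twist=[0,0,0,0,0],
)

```text
time: 10.35
tool_pos: [602.9, -224.6, 196.9]
tcp_rot: [3.141, -0.0, 0.16]
contact_force: [0.9, 0.3, 0.9]
grip_width: 0.3
finger_force: 0.0
```

>>> arm_command(
  gripper=[0,0,0,0,0],
  dp=[
    [0.15,-1,0],
    [0.15,-1,0],
    [0.15,-1,0],
    [0.15,-1,0],
    [0.15,-1,0],
  ],
  twist=[0,0,0,0,0],
)

```text
time: 10.98
tool_pos: [601.3, -97.9, 196.8]
tcp_rot: [3.142, -0.0, 0.161]
contact_force: [-0.2, 0.3, -0.5]
grip_width: 0.3
finger_force: 0.0
```

>>> arm_command(
  gripper=[0,0,0,0,0],
  dp=[
    [0.2,-1,0],
    [0.12,-1,0],
    [0,-0.14,0],
    [0,0,0],
    [0,0,0],
  ],
  twist=[0,0,0,0,0],
)

```text
time: 11.6
tool_pos: [600.8, -46.3, 196.8]
tcp_rot: [3.141, -0.0, 0.16]
contact_force: [0.1, 0.1, -1.2]
grip_width: 0.4
finger_force: 0.0
```

```bash
python3 - <<'E'
from h import *
o=get_obs(); print(o['time'],o['tool_pos'],np.degrees(o['tcp_rot']))
im=capture("wrist"); cv2.imwrite("pics/w4.png",im[:,:,::-1])
cv2.imwrite("pics/s4.png",cv2.resize(capture("scene")[130:245,140:290,::-1],(780,598)))
W=cam("wrist",o); print(proj(W,[[579,-125,145],[566.6,-51,150]]))
E
```

```text
11.6 [600.77604016 -46.3220956  196.75017043] [ 1.79980703e+02 -6.96943439e-03  9.14834757e+00]
[[357.80273293 254.23206665]
 [254.64912948 258.04622079]]
```

View pics/s4.png

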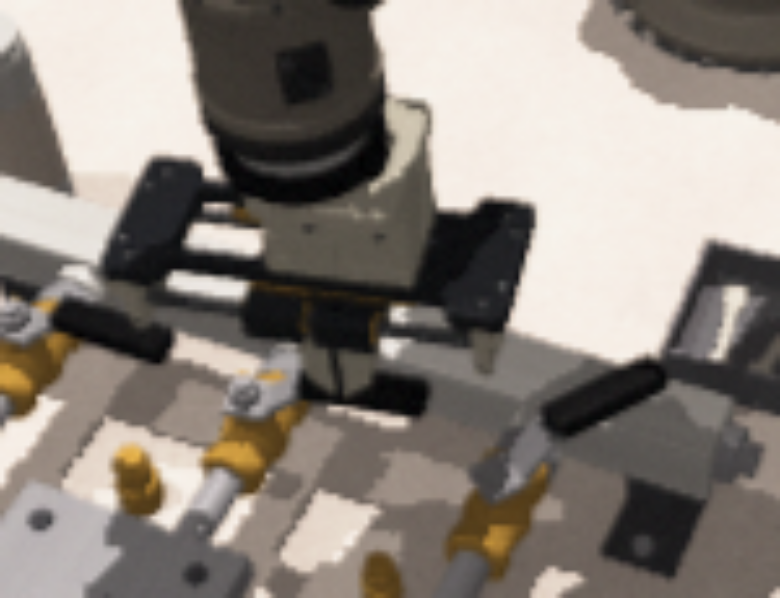

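```bash
python3 - <<'E'
from h import *
S=cam("scene")
f=lambda X:((proj(S,X)-[140,130])*5.2).round()
print('tip',f([[600.8,-46.3,196.8]]))
for z in (200,220,240,260,280): print(z,f([[585.6,47.5,z]]),f([[616,-140,z]]))
E
```

```text
tip [[344. 377.]]
200 [[528. 399.]] [[163. 348.]]
220 [[526. 375.]] [[156. 323.]]
240 [[524. 349.]] [[148. 297.]]
260 [[523. 322.]] [[140. 270.]]
280 [[521. 295.]] [[131. 242.]]
```

The end pieces of the gripper hang roughly 25 mm above the tip, and the left one would come near the cooler lever. I'll push at a tip height of about 138 mm, which still overlaps the sleeve (136–150) and keeps those pieces above 150.

>>> arm_command(
  gripper=[0,0,0,0,0],
  dp=[
    [0,0,1],
    [0,0,0.8],
    [0,0,0.35],
    [0,0,0.2],
    [0,0,0],
  ],
  twist=[0,0,0,0,0],
)

```text
time: 12.32
tool_pos: [600.9, -45.7, 138.2]
tcp_rot: [3.141, -0.0, 0.16]
contact_force: [0.6, 0.1, -0.3]
grip_width: 0.4
finger_force: 0.0
```

>>> arm_command(
  gripper=[0,0,0,0,0],
  dp=[
    [-0.2,0,0],
    [-0.2,0,0],
    [-0.1,0,0],
    [-0.1,0,0],
    [-0.1,0,0],
  ],
  twist=[0,0,0,0,0],
)

```text
time: 12.95
tool_pos: [585.2, -47.7, 138.6]
tcp_rot: [-3.142, -0.005, 0.161]
contact_force: [6.9, 3.2, -1.9]
grip_width: 0.8
finger_force: 3.6
```

>>> arm_command(
  gripper=[0,0,0,0,0],
  dp=[
    [-0.13,-0.03,0.02],
    [-0.13,-0.03,0.02],
    [-0.13,-0.03,0],
    [-0.13,-0.03,0],
    [-0.13,-0.03,0],
  ],
  twist=[-0.5,-0.5,-0.5,-0.5,-0.5],
)

```text
time: 13.58
tool_pos: [569.1, -48.0, 138.4]
tcp_rot: [3.14, -0.006, 0.38]
contact_force: [5.9, 3.8, 2.3]
grip_width: 0.2
finger_force: 3.6
```

>>> arm_command(
  gripper=[0,0,0,0,0],
  dp=[
    [-0.26,-0.06,0],
    [-0.26,-0.06,0],
    [-0.26,-0.06,0],
    [-0.26,-0.06,0],
    [-0.26,-0.06,0],
  ],
  twist=[-1,-1,-1,-1,-1],
)

```text
time: 14.2
tool_pos: [537.4, -58.9, 138.4]
tcp_rot: [3.137, -0.004, 0.818]
contact_force: [6.0, 2.3, 3.3]
grip_width: 0.6
finger_force: 2.9
```

```bash
python3 - <<'E'
from h import *
o=get_obs(); print(o['time'],o['tool_pos'],np.degrees(o['tcp_rot']))
R_=R.from_euler('xyz',o['tcp_rot']).as_matrix()
print('force tool',R_.T@o['contact_force'],'pivot in tool',R_.T@(np.array([579,-125,143])-o['tool_pos']))
E
```

```text
14.2 [537.4366688  -58.9478326  138.37454641] [179.7551657   -0.23502248  46.87253096]
force tool [ 5.77969354  2.79616167 -3.21683593] pivot in tool [-19.77433794  75.50861121  -4.38398592]
```

>>> arm_command(
  gripper=[0,0,0,0,0],
  dp=[
    [-0.26,-0.06,0],
    [-0.26,-0.06,0],
    [-0.26,-0.06,0],
    [-0.26,-0.06,0],
    [-0.26,-0.06,0],
  ],
  twist=[-1,-1,-1,-1,-1],
)

```text
time: 14.82
tool_pos: [512.8, -81.6, 138.0]
tcp_rot: [3.138, -0.002, 1.254]
contact_force: [4.6, 3.6, 2.1]
grip_width: 0.7
finger_force: 2.7
```

>>> arm_command(
  gripper=[0,0,0,0,0],
  dp=[
    [-0.13,-0.03,0],
    [-0.13,-0.03,0],
    [-0.13,-0.03,0],
    [-0.06,-0.01,0],
    [0,0,0],
  ],
  twist=[-0.5,-0.5,-0.5,-0.24,0],
)

```text
time: 15.45
tool_pos: [506.6, -91.8, 137.5]
tcp_rot: [3.14, -0.001, 1.403]
contact_force: [2.0, 4.7, 2.5]
grip_width: 0.3
finger_force: 2.5
```

>>> arm_command(
  gripper=[0,0,0,0,0],
  dp=[
    [-0.06,-0.01,0],
    [-0.06,-0.01,0],
    [-0.06,-0.01,0],
    [-0.06,-0.01,0],
    [0,0,0],
  ],
  twist=[-0.24,-0.24,-0.24,-0.24,0],
)

```text
time: 16.08
tool_pos: [504.0, -97.6, 137.0]
tcp_rot: [-3.141, -0.001, 1.486]
contact_force: [-0.8, 5.0, 3.3]
grip_width: 0.2
finger_force: 2.5
```

>>> arm_command(
  gripper=[0,0,0,0,0],
  dp=[
    [-0.05,-0.01,0],
    [-0.05,-0.01,0],
    [-0.03,0,0],
    [0,0,0],
    [0,0,0],
  ],
  twist=[-0.2,-0.2,-0.1,0,0],
)

```text
time: 16.7
tool_pos: [503.0, -100.8, 136.8]
tcp_rot: [-3.14, -0.001, 1.53]
contact_force: [-1.6, 4.9, 2.9]
grip_width: 0.4
finger_force: 2.4
```

>>> arm_command(
  gripper=[0,0,0,0,0],
  dp=[
    [-0.04,0,0],
    [0,0,0],
    [-0.03,0,0],
    [0,0,0],
    [0,0,0],
  ],
  twist=[0,0,0,0,0],
)

```text
time: 17.32
tool_pos: [502.7, -102.5, 136.7]
tcp_rot: [-3.14, -0.001, 1.53]
contact_force: [-1.9, 5.0, 3.5]
grip_width: 0.3
finger_force: 2.5
```

Still moving freely at about 5 N, so not at the stop yet.

>>> arm_command(
  gripper=[0,0,0,0,0],
  dp=[
    [-0.04,0,0],
    [0,0,0],
    [-0.04,0,0],
    [0,0,0],
    [0,0,0],
  ],
  twist=[-0.1,0,-0.1,0,0],
)

```text
time: 17.95
tool_pos: [502.4, -103.4, 136.7]
tcp_rot: [-3.139, -0.003, 1.547]
contact_force: [-1.8, 9.6, 3.6]
grip_width: 0.5
finger_force: 4.7
```

>>> arm_command(
  gripper=[0,0,0,0,0],
  dp=[
    [-0.04,0,0],
    [0,0,0],
    [-0.02,0,0],
    [0,0,0],
    [0,0,0],
  ],
  twist=[0,0,0,0,0],
)

```text
time: 18.58
tool_pos: [502.4, -103.6, 136.7]
tcp_rot: [-3.139, -0.005, 1.547]
contact_force: [-1.7, 15.5, 4.5]
grip_width: 0.4
finger_force: 7.6
```

Stop reached: the force rises to about 15 N with no further motion. Backing off, lifting and checking.

>>> arm_command(
  gripper=[0,0,0,0,0],
  dp=[
    [0.4,0,0],
    [0.6,0,0],
    [0,0,-1],
    [0,0,-1],
    [0,0,-1],
  ],
  twist=[0,0,0,0,0],
)

```text
time: 19.2
tool_pos: [504.0, -81.3, 212.6]
tcp_rot: [-3.141, 0.001, 1.548]
contact_force: [-0.1, -0.5, 0.5]
grip_width: 0.7
finger_force: 0.0
```

>>> arm_command(
  gripper=[0,0,0,0,0],
  dp=[
    [0,-1,-1],
    [0,-1,-1],
    [0,-1,0],
    [0,0,0],
    [0,0,0],
  ],
  twist=[0,0,0,0,0],
)

```text
time: 19.82
tool_pos: [429.7, -79.9, 262.0]
tcp_rot: [3.141, 0.0, 1.548]
contact_force: [-0.4, 0.4, 0.4]
grip_width: -0.1
finger_force: 0.0
```

```bash
python3 - <<'E'
from h import *
o=get_obs(); print(o['time'],o['tool_pos'],o['contact_force'],abs(o['dq']).max())
cv2.imwrite("pics/s5.png",cv2.resize(capture("scene")[125:275,90:290,::-1],(800,600)))
E
```

```text
19.825 [429.66112023 -79.92187707 261.95540803] [-0.35596988  0.40310263  0.38843125] 0.015571065855573142
```

View pics/s5.png

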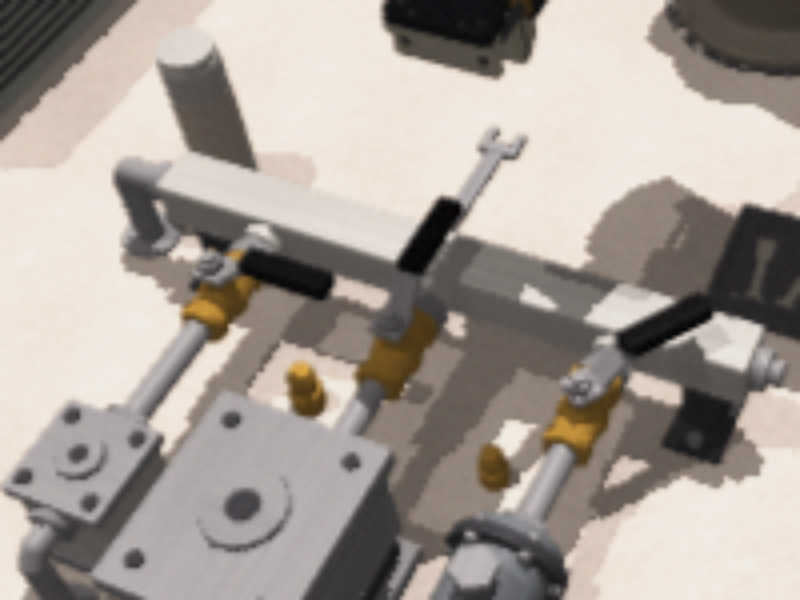

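The picture shows the small lever (290,275) square across its pipe and the big lever (430,235) in line with its pipe. The cooler lever (665,325) and both couplings stand as before. Handing in.

```bash
python3 -c "
from plant import *
print(close_job())"
```

```text
the job is handed in; nothing more can be done
None
```

Job handed in at about 20 s: the small mould's lever is pushed shut and the big mould's lever is pushed open, each to its stop (highest force I read was about 17 N). The cooler's lever and the couplings, can and spanner look unmoved in the last picture. The mug and driver were not in that view, but the arm never went near them.

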